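# Scrape the offcut chips off the framing board into its tray

### The job

Take the wooden scraper by its grip and wipe the two loose wood chips off the top of the framing board, over its open edge, into the shallow catch tray. Move the chips only with the scraper, never with the gripper itself. When both chips lie in the tray, leave the scraper standing upright on its foot on the board and let go.

Things in the scene. Friction and masses are not known exactly. Their poses are not given: they have to be found in the camera images.
- scraper_center (a point): Centre (half-way up, 35 mm above the underside) of the loose wooden scraper, an upside-down T 70 mm high: foot 120 (its x) x 30 (y) x 16 mm, and on it an upright grip rib 80 (x) x 22 mm (y), 16 to 70 mm above the underside; z up; the same after a half turn. Grip the rib across y. Stands on the table right of the board; the plain 90 x 55 x 42 mm block near it is a sanding block.
- board: Fixed framing board with tray; origin on the table, z up. Flat top 30 mm above the origin, x -100 to 118, y -130 to 130 mm; at x 118 to 140 a fence, its clamp up to 44 mm above the top. Past the open edge y = +130, a 27 mm drop into the tray: x -110 to 110, y 130 to 230 mm, rim 20 mm above the table. Wipe towards +y.
- chip1_center (a point): Centre of the first loose chip, a flat wood offcut 34 x 20 x 10 mm (its x, y, z) lying on the board's top; the point is half-way up, 5 mm above its underside. About 12 g.
- chip2_center (a point): Centre of the second loose chip, a squarer wood offcut 24 x 24 x 12 mm (x, y, z) lying on the board's top, nearer the tray than the first; the point is half-way up, 6 mm above its underside. About 12 g.
Things that resemble listed ones, but are neither listed nor needed, are in the scene too. What is shaped like the part that bears chip1_center but orange is not meant. What is shaped like the part that bears scraper_center but blue is not meant.

How it is judged:
On the way, in this order (a step that is already met when the one before it is completed fails the run):
1. the scraper is brought down onto the board while both chips still lie on top of it (x of scraper_center in the frame of board between -0.11 and 0.12 m and y of scraper_center in the frame of board between -0.14 and 0.14 m and z of scraper_center in the frame of board between 0.05 and 0.08 m and z of each of chip1_center, chip2_center in the frame of board above 0.03 m), for 0.1 s.
2. both chips are in the catch tray (x of chip1_center in the frame of board between -0.11 and 0.11 m and y of chip1_center in the frame of board between 0.13 and 0.23 m and z of chip1_center in the frame of board between -0.005 and 0.03 m and x of chip2_center in the frame of board between -0.11 and 0.11 m and y of chip2_center in the frame of board between 0.13 and 0.23 m and z of chip2_center in the frame of board between -0.005 and 0.03 m), for 0.2 s.
At the end, for the whole second after the job is handed in: Both chips rest in the catch tray (centres inside its outline, below the level of the board's top), and the scraper stands released and at rest on its foot on the board: upright within 10 degrees, its centre 65 mm above the table within 10 mm and over the board (10 mm past an edge still counts) (all of step 2 and x of scraper_center in the frame of board between -0.11 and 0.12 m and y of scraper_center in the frame of board between -0.14 and 0.14 m and z of scraper_center in the frame of board between 0.055 and 0.075 m and angle between scraper_center's own z axis and vertical below 0.17 rad and linear speed of each of scraper, chip1, chip2 below 0.02 m/s); the robot touches nothing.
It fails at once if the gripper touches a chip (contact force between any of the fingers, the arm and chip1 above 0.3 N or contact force between any of the fingers, the arm and chip2 above 0.3 N).
It also fails if it takes over 42 s, if anything falls off the work surface, if the arm or the gripper's body presses on something with over 40 N, if the wrist force passes 120 N, or if a joint passes its speed limit or range.

### The arm

A 7-joint arm with a two-finger parallel gripper is mounted at the origin on the work surface. World frame = base frame: x ahead of the robot, y to its left, z up, the work surface at z = 0. Lengths are in m, angles in rad, forces in N, time in s.
With the tool pointing down it reaches from about 0.425 to 0.875 m from the base axis. Payload 8.4 kg.
Tool frame: the origin (TCP) lies midway between the tips of the shut fingers; the grasp point (between the pads) lies 19 mm behind it; z points along the fingers, x is the direction in which the jaws open and shut, and the axes are right-handed (so a half turn about z gives the same grasp; the last joint's range is limited). The gripper opens to 85 mm and grips with 20 to 120 N. Pads are 22 mm wide; open, the fingers measure 114 mm over their backs; the gripper's body (76 mm by 85 mm) begins 54 mm behind the grasp point. The pads swing forward as they close: fully open they stand 13 mm farther back than shut.
Start: joints at [-1.335, 0.333, 0.04, 1.465, -0.013, 1.343, -0.059], TCP at [0.214, 0.614, 0.231] pointing down, gripper open.
Joint ranges: [-2.58, 2.58], [-0.38, 2.09], [-1.3, 1.39], [0.25, 2.4], [-1.5, 4.64], [0.08, 2.09], [-2.65, 2.65]. Speed limits (rad/s): [2.22, 2.22, 2.79, 2.79, 3.14, 3.14, 3.14].

### API

Orientations are given as a rotation vector (axis times angle).
In Python, from bench import telemetry, eyes, workorder, finder gives the robot as it stands.
- The arm moves only by the tool servo_tool, never from a script. Its argument "steps" is text: rows parted by semicolons, each of 7 numbers parted by spaces: the shift along the tool's x, y, z in cm, then the turn, a rotation vector about the tool's x, y, z in rad, then the finger opening in cm, from 0 to 8.54. A call has 1 to 12 rows; each row shifts and turns the commanded pose from where the row before left it, along the tool's axes as they then stand; what a row does not reach is not made up. A row lasts 1/8 s, in which the tool goes at most 62.5 mm and 10.7 degrees, less where a joint would pass 70% of its speed; a pose out of reach is approached as far as the arm can. A call is refused whole if a number of a shift passes 6.25 or a number of a turn 0.188, either way. A call with a gripper value outside its range is refused whole. The fingers move at their own pace and stop on an object; "grip_force" is the grip in N (left out, the last holds). Time passes only in rows, so rows that do not move let the fingers close. It gives the time, the measured TCP pose, the force and the opening at its end, in the units of the state.
- telemetry.state(): the state, without advancing time (a new reading comes with each control period).
- eyes.capture(name): name is "side" or "top"; returns a dict with "image" (420x560x3 uint8, red, green, blue), "K" (3x3 intrinsics, pixels), "world_from_camera" (4x4, takes a point from camera to world coordinates). Camera axes: x right, y down, z forward; pixel columns grow to the right and rows downward; lengths in m; the calibration is good to about 2 mm. A picture is of the moment at which its call begins. There is no depth.
- workorder.sign_off(): hands the job in, once; it reports no verdict.
Trained networks look in the newest picture that a camera, given by its name, has taken for a name from the list of things; names that differ only in an ending like _2 or _b are one class to them, and where a whole thing is asked for, a point or a joint stands for the part that bears it (a point fixed in the world has none). Each returns a list of dicts, best first, with "p" (0 to 1); they miss things now and then, are a little off and sometimes report something else, mostly with a low value. They report only what shows in the picture. A call takes as long as a camera call. They do not tell look-alikes from the thing itself.
- finder.silhouettes(thing, camera): "mask" (420x560 bool, what is visible of it) and "box" ([left, top, right, bottom] in pixels, round what is visible of it).
The state is a dict: "time_s": time; "joint_pos": joint angles; "qvel": joint speeds; "effort": joint torques, N m; "ee_pos": TCP position; "orientation": TCP orientation; "contact_force": force on the tool from outside, world axes, zero at the start; "ft_torque": the same for the moment, N m; "gripper_width": opening from 0.0 (shut) to 1.0 (fully open).
Only numpy, scipy, OpenCV 4.12 (cv2) and the standard library are available. Lean on these libraries where they do the work, as an engineer would, in place of code of your own. Each camera call takes 0.05 s, during which the arm holds its last target. There are 200 camera calls.

## Working session

There is one attempt and no reset: what is moved stays moved. The work goes in short steps, Python scripts to look and compute and a tool call to move; the robot and the scene stay as the last step left them, time stands still between calls to the robot, and variables do not carry over. Pictures are saved under pics/ and viewed, about 8 in all and at most 12, crops included, and the job is handed in when it is done.

Besides the shell and the picture viewer there is one more tool, called after "Call:" as name(argument=value, ...), one argument or row to a line, values as JSON. servo_tool: Moves the arm, as the interface text tells. Its arguments: {"type":"object","properties":{"steps":{"type":"string"},"grip_force":{"type":"number"}},"required":["steps"]}

```bash
mkdir -p pics; cat > h.py <<'E'
import numpy as np, cv2
from bench import telemetry, eyes, workorder, finder
def ray(c,uv):
    K=c["K"];T=np.array(c["world_from_camera"]);d=T[:3,:3]@np.linalg.inv(K)@np.array([uv[0],uv[1],1.]);return T[:3,3],d
def atz(c,uv,z):
    o,d=ray(c,uv);return o+d*(z-o[2])/d[2]
def proj(c,p):
    T=np.linalg.inv(np.array(c["world_from_camera"]));q=np.array(c["K"])@(T[:3,:3]@np.asarray(p)+T[:3,3]);return q[:2]/q[2]
def save(c,n): cv2.imwrite("pics/"+n,cv2.cvtColor(c["image"],cv2.COLOR_RGB2BGR))
E
python3 - <<'E'
from h import *
for n in("top","side"):
    c=eyes.capture(n);save(c,n+"0.png");T=np.array(c["world_from_camera"]);print(n,T[:3,3].round(3),T[:3,2].round(3))
    for t,z in(("scraper_center",.07),("board",.03),("chip1_center",.04),("chip2_center",.042)):
        for r in finder.silhouettes(t,n)[:4]:
            m=r["mask"].astype(np.uint8);cs=max(cv2.findContours(m,0,2)[0],key=cv2.contourArea,default=None)
            if cs is None: continue
            ys,xs=np.nonzero(m);col=c["image"][ys,xs].mean(0).round()
            b=cv2.minAreaRect(cs);print(t,round(r["p"],2),r["box"],col,m.sum(),"ctr@z",atz(c,b[0],z).round(4)[:2],[atz(c,q,z).round(3)[:2].tolist() for q in cv2.boxPoints(b)])
print(telemetry.state())
a=cv2.imread("pics/top0.png")
E
```

```text
top [ 0.282 -0.102  0.887] [ 0.173  0.041 -0.984]
scraper_center 0.84 [373.0, 190.6, 394.3, 243.0] [212. 185. 142.] 849 ctr@z [ 0.4235 -0.2678] [[0.371, -0.242], [0.482, -0.258], [0.477, -0.294], [0.367, -0.278]]
scraper_center 0.84 [365.1, 264.3, 402.9, 313.5] [ 63. 112. 204.] 917 ctr@z [ 0.2733 -0.2658] [[0.243, -0.216], [0.327, -0.289], [0.304, -0.316], [0.22, -0.243]]
board 0.71 [136.6, 103.2, 309.1, 251.4] [194. 152. 107.] 15965 ctr@z [0.5283 0.0924] [[0.604, 0.315], [0.708, -0.052], [0.456, -0.12], [0.358, 0.229]]
chip1_center 0.6 [235.0, 156.0, 244.7, 171.5] [220. 192. 144.] 120 ctr@z [0.5521 0.0382] [[0.567, 0.052], [0.571, 0.033], [0.538, 0.025], [0.533, 0.043]]
chip1_center 0.58 [371.8, 190.2, 393.8, 243.9] [212. 185. 142.] 852 ctr@z [ 0.4275 -0.2747] [[0.373, -0.248], [0.488, -0.265], [0.484, -0.302], [0.368, -0.284]]
chip2_center 0.69 [211.2, 174.7, 224.2, 189.3] [214. 185. 138.] 128 ctr@z [0.5124 0.0919] [[0.526, 0.105], [0.526, 0.08], [0.498, 0.079], [0.499, 0.104]]
side [0.06  0.528 0.619] [ 0.421 -0.67  -0.611]
scraper_center 0.69 [309.1, 151.7, 366.9, 203.6] [171. 14
[... 1054 characters left out ...]
5, 'joint_pos': array([-1.33521883,  0.33324522,  0.03989604,  1.4654615 , -0.01340118,
        1.34327861, -0.05845848]), 'qvel': array([ 5.95790963e-05, -9.32515525e-04,  1.23989262e-03, -1.64342743e-03,
        4.12850728e-04, -7.05416035e-04,  6.12594393e-04]), 'effort': array([-1.63978839e-03, -6.57755113e+01,  1.36115145e+00, -4.05509663e+01,
        1.65341928e-02,  3.98814926e-03,  1.25723219e-05]), 'ee_pos': array([0.21355768, 0.61386308, 0.23124845]), 'orientation': array([ 2.56043104e+00,  1.82025749e+00, -1.63437177e-04]), 'contact_force': array([0.29459836, 0.32908991, 0.17059431]), 'ft_torque': array([ 0.01292979, -0.02145961,  0.01335918]), 'gripper_width': 1.0029474109773369}
```

```bash
python3 - <<'E'
import cv2
a=cv2.imread("pics/top0.png")[90:330,110:430]; cv2.imwrite("pics/top0c.png",cv2.resize(a,None,fx=2.5,fy=2.5,interpolation=2))
E
```

```text
(no output)
```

View pics/top0c.png

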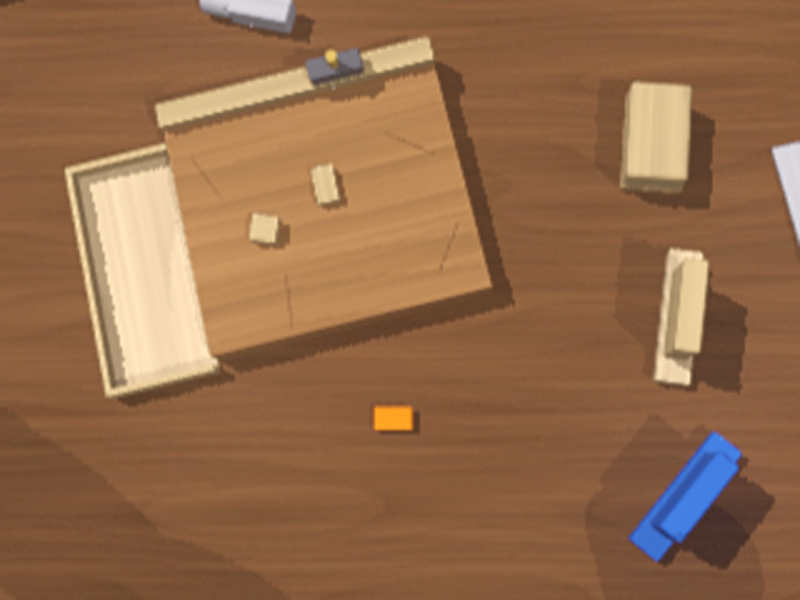

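View pics/side0.png

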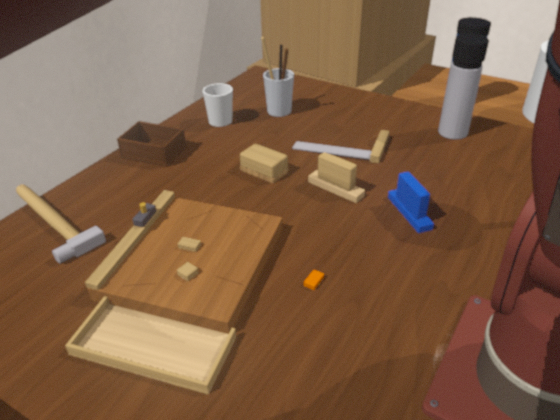

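Top crop: the scraper is at about (685,315), the sanding block at (657,135), the blue decoy at (685,500) and the orange decoy at (393,418). The chips are at (325,185) and (264,229). The board's open edge faces the tray on the left. The side view agrees. Next I fit the known shapes to the masks.

```bash
cat > fit.py <<'E'
from h import *
from scipy.optimize import minimize
S=4
def boxp(x0,x1,y0,y1,z0,z1): return np.array([[x,y,z] for x in(x0,x1) for y in(y0,y1) for z in(z0,z1)])
def bl(*a): return boxp(*(np.array(a)/1000))
SCR=lambda z:[bl(-60,60,-15,15,z,z+16),bl(-40,40,-11,11,z+16,z+70)]
BOARD=[bl(-100,140,-130,130,0,30),bl(-110,110,130,230,0,20),bl(118,140,-130,130,30,45)]
def world(P,q): 
    c,s=np.cos(q[2]),np.sin(q[2]);return np.c_[P[:,0]*c-P[:,1]*s+q[0],P[:,0]*s+P[:,1]*c+q[1],P[:,2]]
def render(c,parts,q):
    im=np.zeros((420*S,560*S),np.uint8)
    for P in parts:
        uv=np.array([proj(c,p) for p in world(P,q)])
        h=cv2.convexHull(((uv+.5)*S*16).astype(np.int32));cv2.fillConvexPoly(im,h,1,shift=4)
    return im
def fit(views,parts,q0):
    Ms=[(c,cv2.resize(m.astype(np.uint8),None,fx=S,fy=S,interpolation=0)) for c,m in views]
    f=lambda q:-np.mean([(lambda r:(r&m).sum()/(r|m).sum())(render(c,parts,q)) for c,m in Ms])
    best=None
    for dy in(-.25,0,.25):
        q=np.array(q0)+[0,0,dy]
        r=minimize(f,q,method="Nelder-Mead",options=dict(initial_simplex=np.array([q,q+[.015,0,0],q+[0,.015,0],q+[0,0,.2]]),maxiter=120,xatol=2e-4,fatol=1e-4))
        if best is None or r.fun<best.fun:best=r
    return best.x,-best.fun
def views(t,xy,z,cams=("top","side"),caps=None):
    out=[]
    for n in cams:
        c=caps[n]
        for r in finder.silhouettes(t,n):
            m=r["mask"];ys,xs=np.nonzero(m)
            if len(xs) and np.linalg.norm(atz(c,(xs.mean(),ys.mean()),z)[:2]-xy)<.06 and (z>.031 or m.sum()>9000): out.append((c,m));break
    return out
E
cat > m1.py <<'E'
from fit import *
caps={n:eyes.capture(n) for n in("top","side")}
def rep(n,v,parts,q0):
    q,s=fit(v,parts,q0);ind=[fit([w],parts,q) for w in v];print(n,q.round(4),round(s,3),"single:",[(a.round(4).tolist(),round(b,3)) for a,b in ind]);return q
B=rep("board",views("board",(.525,.1),.03,caps=caps),BOARD,(.52,.06,.2))
rep("scraper",views("scraper_center",(.42,-.26),.035,caps=caps),SCR(0),(.43,-.265,-.1))
for n,xy,p in(("chip1_center",(.55,.04),bl(-17,17,-10,10,30,40)),("chip2_center",(.51,.094),bl(-12,12,-12,12,30,42))):
    q=rep(n,views(n,xy,.035,caps=caps),[p],(*xy,.2))
    c,s=np.cos(B[2]),np.sin(B[2]);d=q[:2]-B[:2];print("  in board",(c*d[0]+s*d[1]).round(4),(-s*d[0]+c*d[1]).round(4),"yaw",(q[2]-B[2]).round(2))
c=caps["top"]; v=c["image"].copy()
for P in BOARD+[]:
    for p in world(P,B): cv2.circle(v,tuple(int(round(a)) for a in proj(c,p)),1,(255,0,0),-1)
cv2.imwrite("pics/fit.png",cv2.resize(cv2.cvtColor(v,cv2.COLOR_RGB2BGR)[90:270,120:330],None,fx=3,fy=3))
E
time python3 m1.py
```

```text
board [0.5261 0.0385 0.243 ] 0.962 single: [([0.526, 0.0389, 0.2389], np.float64(0.96)), ([0.526, 0.0382, 0.2424], np.float64(0.964))]
scraper [ 0.4334 -0.2775 -0.1598] 0.922 single: [([0.4327, -0.2769, -0.1532], np.float64(0.911)), ([0.4334, -0.2788, -0.1756], np.float64(0.942))]
chip1_center [0.5528 0.0393 0.229 ] 0.87 single: [([0.5525, 0.0394, 0.2644], np.float64(0.847)), ([0.5532, 0.0389, 0.2531], np.float64(0.905))]
  in board 0.0261 -0.0057 yaw -0.01
chip2_center [ 0.5119  0.0924 -0.1832] 0.929 single: [([0.5119, 0.0924, -0.1832], np.float64(0.929))]
  in board -0.0008 0.0557 yaw -0.43
real	0m46.632s
user	0m30.798s
sys	0m12.175s
```

View pics/fit.png

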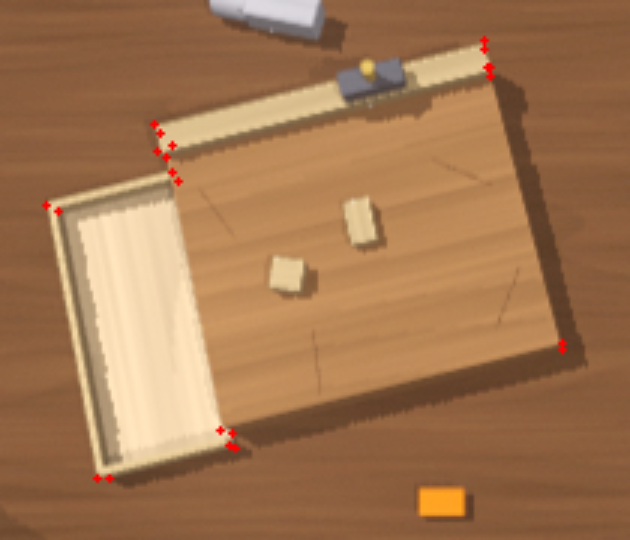

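The fits agree between cameras to about 1–2 mm, and the red corner points land on the board outline. I'll swing around at a safe radius to above the scraper.

Call:
servo_tool(
  steps="0 0 0 0 0 -0.175 8.54; -3.5 3.8 0 0 0 0 8.54; -3.5 3.8 0 0 0 0 8.54; -3.5 3.8 0 0 0 0 8.54; -3.5 3.8 0 0 0 0 8.54; -3.5 3.8 0 0 0 0 8.54; -3.5 3.8 0 0 0 0 8.54; -3.5 3.8 0 0 0 0 8.54; -3.5 3.8 0 0 0 0 8.54; -3.5 3.8 0 0 0 0 8.54; -4.8 1.4 0 0 0 0 8.54; -4.8 1.4 0 0 0 0 8.54",
)

```text
time_s: 2.5
ee_pos: [0.5137, 0.1475, 0.2313]
orientation: [2.392, 2.037, 0.0]
contact_force: [0.9, -0.3, -0.0]
gripper_width: 0.998
```

Call:
servo_tool(
  steps="-4.8 1.4 0 0 0 0 8.54; -4.8 1.4 0 0 0 0 8.54; -4.8 1.4 0 0 0 0 8.54; -4.8 -0.9 0 0 0 0 8.54; -4.8 -0.9 0 0 0 0 8.54; -4.8 -0.9 0 0 0 0 8.54; -4.8 -0.9 0 0 0 0 8.54; 0 0 0 0 0 0 8.54",
)

```text
time_s: 3.5
ee_pos: [0.4643, -0.1874, 0.2318]
orientation: [2.398, 2.028, 0.001]
contact_force: [0.2, 1.0, 0.7]
gripper_width: 0.997
```

```bash
cat > go.py <<'E'
import sys
from h import *
from scipy.spatial.transform import Rotation as R
# usage: go.py x y z yaw(tool x axis): shift in tool axes [cm], tool turn rotvec
s=telemetry.state();M=R.from_rotvec(s["orientation"]);t=np.array([float(a) for a in sys.argv[1:5]])
c,q=np.cos(t[3]),np.sin(t[3]);G=R.from_matrix(np.array([[c,q,0],[q,-c,0],[0,0,-1]]))
print("t",s["time_s"],"pos",s["ee_pos"].round(4),"xaxis yaw",np.arctan2(*M.as_matrix()[[1,0],0]).round(4),"zaxis",M.as_matrix()[:,2].round(3),"F",s["contact_force"].round(1),"w",round(s["gripper_width"],3),"j",s["joint_pos"].round(2))
d=t[:3]-s["ee_pos"]
print("shift cm now-axes",(M.inv().apply(d)*100).round(2),"goal-axes",(G.inv().apply(d)*100).round(2),"turn",(M.inv()*G).as_rotvec().round(3))
E
python3 go.py .433 -.2775 .231 1.411
```

```text
t 3.5 pos [ 0.4643 -0.1874  0.2318] xaxis yaw 1.4043 zaxis [ 0.001 -0.    -1.   ] F [0.2 1.  0.7] w 0.997 j [-0.36  0.    0.67  1.85 -0.    1.29  1.71]
shift cm now-axes [-9.4  -1.59  0.08] goal-axes [-9.39 -1.66  0.08] turn [ 0.001  0.    -0.007]
```

Call:
servo_tool(
  steps="-4.7 -0.8 0 0 0 -0.007 8.54; -4.7 -0.8 0 0 0 0 8.54; 0 0 4.5 0 0 0 8.54; 0 0 4.5 0 0 0 8.54; 0 0 4 0 0 0 8.54; 0 0 0 0 0 0 8.54",
)

```text
time_s: 4.25
ee_pos: [0.434, -0.2724, 0.0992]
orientation: [-2.381, -2.043, 0.005]
contact_force: [-0.8, -0.8, 0.1]
gripper_width: 1.0
```

```bash
python3 go.py .433 -.2775 .034 1.411; python3 - <<'E'
from h import *
a=[eyes.capture(n) for n in("top","side")]
cv2.imwrite("pics/ab.png",cv2.cvtColor(np.hstack([cv2.resize(a[0]["image"][150:290,290:430],(400,400)),cv2.resize(a[1]["image"][80:240,260:420],(400,400))]),cv2.COLOR_RGB2BGR))
E
```

```text
t 4.25 pos [ 0.434  -0.2724  0.0992] xaxis yaw 1.4185 zaxis [-0.005  0.001 -1.   ] F [-0.8 -0.8  0.1] w 1.0 j [-0.21  0.21  0.76  1.98 -0.17  1.02  2.05]
shift cm now-axes [-0.52  0.01  6.52] goal-axes [-0.52 -0.02  6.52] turn [-0.005 -0.     0.008]
```

View pics/ab.png

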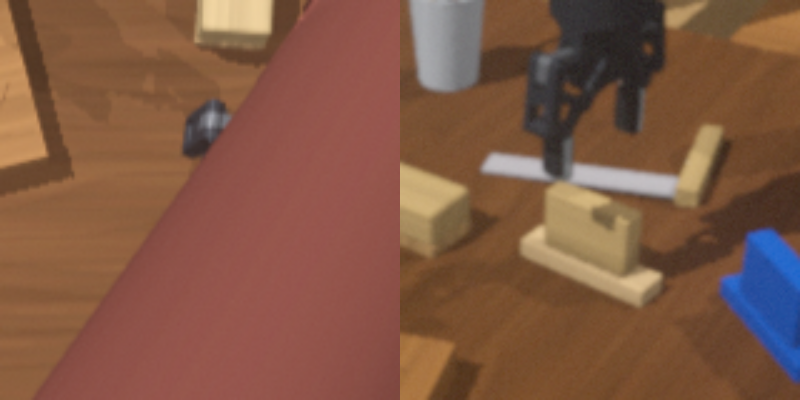

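The side view shows the fingers straddling the rib, with their midpoint at about (594,142) directly over the rib centre at (592,210). Descending, then gripping.

Call:
servo_tool(
  steps="-0.5 0 2.2 -0.005 0 0.008 8.54; 0 0 2.2 0 0 0 8.54; 0 0 2.1 0 0 0 8.54; 0 0 0 0 0 0 8.54; 0 0 0 0 0 0 2; 0 0 0 0 0 0 1; 0 0 0 0 0 0 1; 0 0 0 0 0 0 1; 0 0 0 0 0 0 1; 0 0 0 0 0 0 1",
  grip_force=60,
)

```text
time_s: 5.6
ee_pos: [0.4353, -0.2789, 0.0369]
orientation: [2.389, 2.033, 0.006]
contact_force: [-2.3, 1.8, 7.1]
gripper_width: 0.249
```

```bash
python3 go.py .433 -.2775 .034 1.411
```

```text
t 5.6 pos [ 0.4353 -0.2789  0.0369] xaxis yaw 1.41 zaxis [ 0.006 -0.001 -1.   ] F [-2.3  1.8  7.1] w 0.249 j [-0.15  0.31  0.73  2.03 -0.27  0.89  2.14]
shift cm now-axes [ 0.1  -0.26  0.29] goal-axes [ 0.1  -0.25  0.29] turn [ 0.006 -0.    -0.001]
```

Call:
servo_tool(
  steps="0 0 -1 0 0 0 1; 0 0 -2.5 0 0 0 1; 0 0 -2.5 0 0 0 1; 0 0 -2 0 0 0 1; 3.9 1.1 0 0 0 0 1; 3.9 1.1 0 0 0 0 1; 3.9 1.1 0 0 0 0 1; 3.9 1.1 0 0 0 0 1; 3.9 1.1 0 0 0 0 1; 3.9 1.1 0 0 0 0 1; 3.9 1.1 0 0 0 0 1; 0 0 0 0 0 0 1",
)

```text
time_s: 7.1
ee_pos: [0.5551, -0.0179, 0.1168]
orientation: [2.385, 2.04, 0.005]
contact_force: [-1.1, -1.3, -1.5]
gripper_width: 0.249
```

Call:
servo_tool(
  steps="0 0 0 0 0 -0.1 1; 0 0 0 0 0 -0.1 1; 0 0 0 0 0 -0.1 1; 0 0 0 0 0 -0.1 1; 0 0 0 0 0 0 1",
)

```text
time_s: 7.72
ee_pos: [0.5539, -0.0226, 0.117]
orientation: [1.94, 2.465, 0.003]
contact_force: [-0.5, 0.7, -1.3]
gripper_width: 0.252
```

```bash
python3 go.py .553 -.022 .069 1.812;  python3 - <<'E'
from h import *
a=eyes.capture("side"); cv2.imwrite("pics/s2.png",cv2.cvtColor(cv2.resize(a["image"][80:380,40:380],None,fx=2,fy=2,interpolation=2),cv2.COLOR_RGB2BGR))
E
```

```text
t 7.725 pos [ 0.5539 -0.0226  0.117 ] xaxis yaw 1.8081 zaxis [ 0.005 -0.001 -1.   ] F [-0.5  0.7 -1.3] w 0.252 j [-0.51  0.25  0.54  1.87 -0.14  1.06  1.89]
shift cm now-axes [ 0.09 -0.09  4.8 ] goal-axes [ 0.08 -0.07  4.8 ] turn [ 0.004  0.002 -0.004]
```

View pics/s2.png

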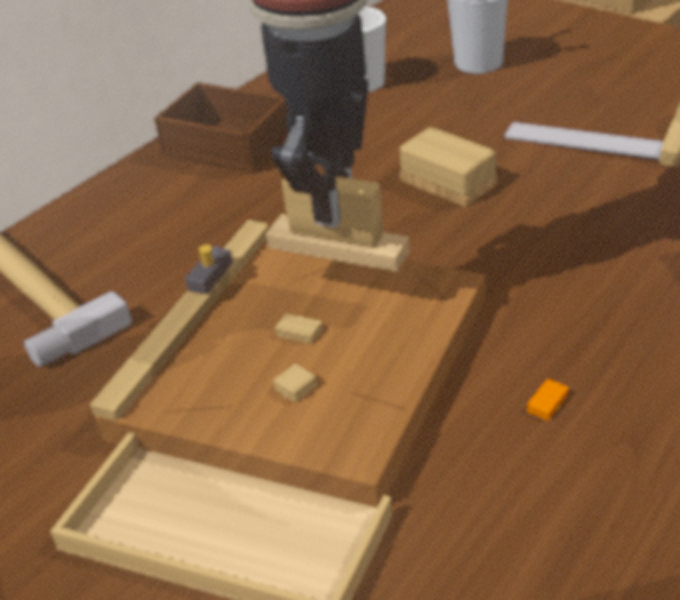

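The scraper hangs upright with the finger near the middle of the rib, at about (327,205). Both chips are still on the board at (299,328) and (296,382). Lowering it behind the chips.

Call:
servo_tool(
  steps="0 0 2 0.004 0.002 -0.004 1; 0 0 1.6 0 0 0 1; 0 0 0.8 0 0 0 1; 0 0 0.3 0 0 0 1; 0 0 0 0 0 0 1; 0 0 0 0 0 0 1",
)

```text
time_s: 8.52
ee_pos: [0.5547, -0.0216, 0.0702]
orientation: [1.935, 2.474, 0.002]
contact_force: [0.9, 0.0, -2.0]
gripper_width: 0.248
```

```bash
python3 go.py .507 .1676 .068 1.812
```

```text
t 8.525 pos [ 0.5547 -0.0216  0.0702] xaxis yaw 1.8138 zaxis [ 0.001  0.    -1.   ] F [ 0.9  0.  -2. ] w 0.248 j [-0.49  0.31  0.52  1.9  -0.19  0.98  1.93]
shift cm now-axes [19.51 -0.08  0.22] goal-axes [19.51 -0.11  0.22] turn [0.001 0.    0.002]
```

Call:
servo_tool(
  steps="0.5 0 0.15 0 0 0 1; 1 0 0 0 0 0 1; 1 0 0 0 0 0 1; 1 0 0 0 0 0 1; 1 0 0 0 0 0 1; 1 0 0 0 0 0 1; 1 0 0 0 0 0 1; 1 0 0 0 0 0 1; 1 0 0 0 0 0 1; 1 0 0 0 0 0 1; 1 0 0 0 0 0 1; 0.5 0 0 0 0 0 1",
)

```text
time_s: 10.02
ee_pos: [0.5276, 0.086, 0.0682]
orientation: [1.935, 2.475, 0.001]
contact_force: [0.5, 0.5, -0.8]
gripper_width: 0.243
```

```bash
python3 go.py .507 .1676 .0687 1.812;  python3 - <<'E'
from h import *
a=[eyes.capture(n)["image"] for n in ("side","top")]; cv2.imwrite("pics/s3.png",cv2.cvtColor(np.hstack([cv2.resize(a[0][150:390,40:300],(520,480)),cv2.resize(a[1][90:270,120:225],(280,480))]),cv2.COLOR_RGB2BGR))
E
```

```text
t 10.025 pos [0.5276 0.086  0.0682] xaxis yaw 1.8147 zaxis [ 0.  0. -1.] F [ 0.5  0.5 -0.8] w 0.243 j [-0.66  0.27  0.47  1.95 -0.15  0.96  1.7 ]
shift cm now-axes [ 8.42 -0.03 -0.05] goal-axes [ 8.42 -0.06 -0.05] turn [ 0.    -0.     0.003]
```

View pics/s3.png

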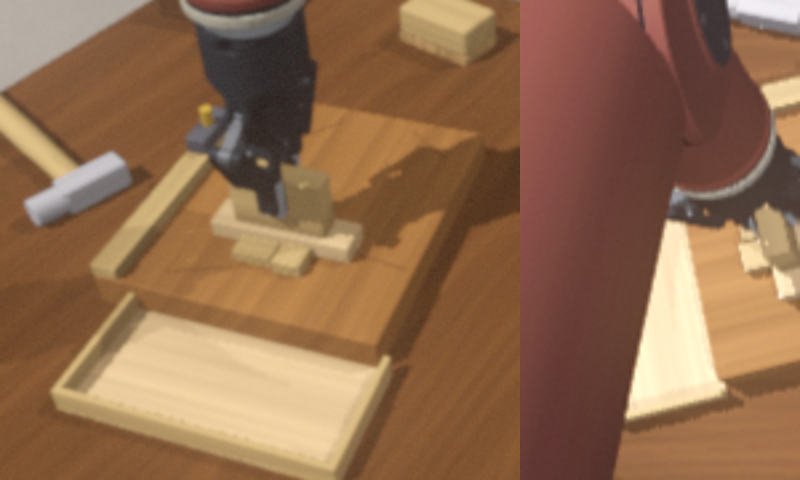

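Both chips sit side by side against the foot, at about (255,250) and (293,260), well clear of the finger. Continuing to the edge.

Call:
servo_tool(
  steps="0.5 0 0 0 0 0 1; 0.8 0 0 0 0 0 1; 0.8 0 0 0 0 0 1; 0.8 0 0 0 0 0 1; 0.8 0 0 0 0 0 1; 0.8 0 0 0 0 0 1; 0.8 0 0 0 0 0 1; 0.7 0 0 0 0 0 1; 0.7 0 0 0 0 0 1; 0.7 0 0 0 0 0 1; 0.6 0 0 0 0 0 1; 0.5 0 0 0 0 0 1",
)

```text
time_s: 11.62
ee_pos: [0.5073, 0.1681, 0.0682]
orientation: [1.935, 2.474, 0.001]
contact_force: [0.2, -0.4, -1.3]
gripper_width: 0.247
```

```bash
python3 go.py .507 .1676 .0687 1.812;  python3 - <<'E'
from h import *
a=[eyes.capture(n)["image"] for n in ("side","top")]; cv2.imwrite("pics/s4.png",cv2.cvtColor(np.hstack([cv2.resize(a[0][150:390,40:300],(520,480)),cv2.resize(a[1][90:270,120:225],(280,480))]),cv2.COLOR_RGB2BGR))
E
```

```text
t 11.625 pos [0.5073 0.1681 0.0682] xaxis yaw 1.814 zaxis [ 0.001  0.    -1.   ] F [ 0.2 -0.4 -1.3] w 0.247 j [-0.78  0.26  0.43  1.95 -0.13  0.96  1.53]
shift cm now-axes [-0.04 -0.04 -0.05] goal-axes [-0.04 -0.04 -0.05] turn [ 0.001 -0.     0.002]
```

View pics/s4.png

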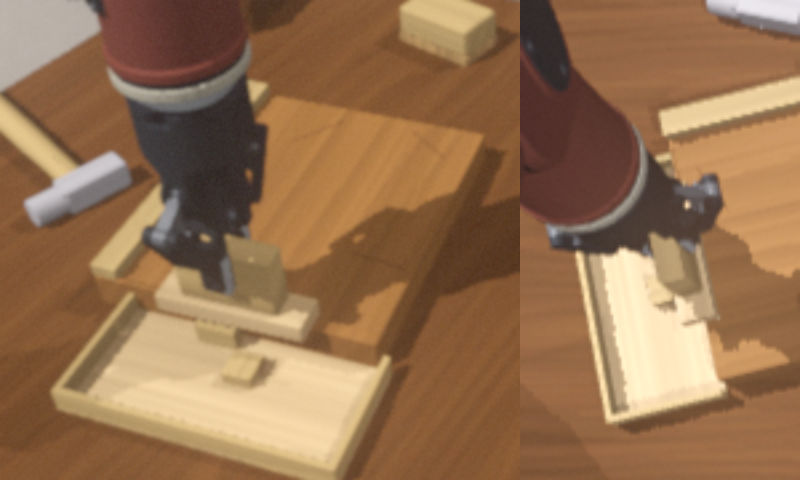

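Chip 2 lies flat in the tray at (243,368). Chip 1 at (217,332) seems to lean against the board's side wall. I'll pull the scraper back and look again.

Call:
servo_tool(
  steps="-0.7 0 0 0 0 0 1; -1 0 0 0 0 0 1; -1 0 0 0 0 0 1; -1 0 0 0 0 0 1; -1 0 0 0 0 0 1; -0.7 0 0 0 0 0 1; 0 0 0 0 0 0 1; 0 0 0 0 0 0 1",
)

```text
time_s: 12.72
ee_pos: [0.5203, 0.1156, 0.0682]
orientation: [1.935, 2.475, 0.001]
contact_force: [-0.6, -0.1, -1.6]
gripper_width: 0.244
```

```bash
python3 go.py .520 .1167 .0665 1.812;  python3 - <<'E'
from h import *
c={n:eyes.capture(n) for n in ("side","top")}; a=c["side"]["image"],c["top"]["image"]
cv2.imwrite("pics/s5.png",cv2.cvtColor(np.hstack([cv2.resize(a[0][260:390,60:240],(540,390),interpolation=2),cv2.resize(a[1][130:260,130:215],(255,390),interpolation=2)]),cv2.COLOR_RGB2BGR))
B=np.array([.5261,.0385]);s,k=np.sin(.242),np.cos(.242)
for n in c:
  for t in("chip1_center","chip2_center"):
    for r in finder.silhouettes(t,n)[:3]:
        ys,xs=np.nonzero(r["mask"])
        if len(xs) and len(xs)<2000:
            d=atz(c[n],(xs.mean(),ys.mean()),.009)[:2]-B;print(n,t,round(r["p"],2),r["box"],len(xs),"board xy",(k*d[0]+s*d[1]).round(3),(-s*d[0]+k*d[1]).round(3))
E
```

```text
t 12.725 pos [0.5203 0.1156 0.0682] xaxis yaw 1.8143 zaxis [ 0.  0. -1.] F [-0.6 -0.1 -1.6] w 0.244 j [-0.7   0.26  0.46  1.95 -0.14  0.96  1.64]
shift cm now-axes [ 0.11 -0.01  0.17] goal-axes [ 0.11 -0.01  0.17] turn [ 0.001 -0.     0.002]
side chip1_center 0.72 [139.3, 307.2, 163.3, 326.3] 310 board xy 0.028 0.138
side chip1_center 0.69 [307.1, 268.6, 324.7, 289.3] 251 board xy -0.192 -0.01
side chip2_center 0.86 [147.6, 325.1, 172.3, 344.3] 314 board xy -0.007 0.165
top chip1_center 0.68 [260.1, 251.7, 274.1, 262.9] 131 board xy -0.191 -0.015
top chip1_center 0.52 [176.4, 176.9, 183.4, 188.6] 67 board xy 0.022 0.142
top chip2_center 0.57 [168.4, 194.4, 179.7, 204.7] 126 board xy -0.006 0.164
```

View pics/s5.png

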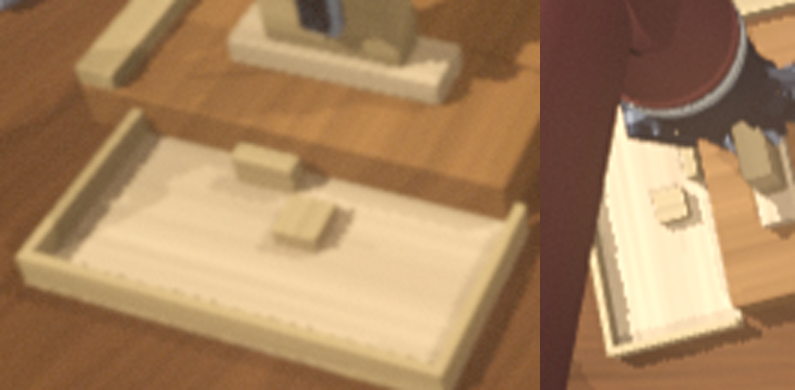

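Both chips are in the tray. Chip 1 at (267,167) stands on its long edge at board y≈0.14, and chip 2 at (305,222) is flat at y≈0.165. Setting the scraper down gently.

Call:
servo_tool(
  steps="0 0 0.07 0 0 0 1; 0 0 0.07 0 0 0 1; 0 0 0 0 0 0 1; 0 0 0 0 0 0 1",
)

```text
time_s: 13.52
ee_pos: [0.5204, 0.1153, 0.0671]
orientation: [1.936, 2.474, 0.001]
contact_force: [-3.8, 0.0, 5.3]
gripper_width: 0.246
```

Contact is light at about 6 N. Releasing and rising.

Call:
servo_tool(
  steps="0 0 0 0 0 0 4; 0 0 0 0 0 0 5.5; 0 0 0 0 0 0 5.5; 0 0 0 0 0 0 5.5; 0 0 -1.5 0 0 0 5.5; 0 0 -3 0 0 0 5.5; 0 0 -4 0 0 0 5.5; 0 0 -4 0 0 0 5.5; 0 0 -4 0 0 0 5.5; 0 0 0 0 0 0 5.5; 0 0 0 0 0 0 5.5",
)

```text
time_s: 14.9
ee_pos: [0.5201, 0.1152, 0.232]
orientation: [1.935, 2.474, 0.001]
contact_force: [0.3, -0.1, -0.0]
gripper_width: 0.65
```

```bash
cat > m2.py <<'E'
from fit import *
c={n:eyes.capture(n) for n in ("side","top")}; a=c["side"]["image"],c["top"]["image"]
s=telemetry.state();print(s["time_s"],s["ee_pos"].round(3),s["contact_force"].round(1),s["gripper_width"])
cv2.imwrite("pics/s6.png",cv2.cvtColor(np.hstack([cv2.resize(a[0][150:390,40:300],(520,480)),cv2.resize(a[1][90:270,120:225],(280,480))]),cv2.COLOR_RGB2BGR))
B=np.array([.5261,.0385]);sn,k=np.sin(.242),np.cos(.242)
bd=lambda q:((k*(q[0]-B[0])+sn*(q[1]-B[1])).round(3),(-sn*(q[0]-B[0])+k*(q[1]-B[1])).round(3))
v=views("scraper_center",(.52,.116),.065,cams=("side",),caps=c)
if v: q,i=fit(v,SCR(.03),(.52,.116,.24));print("scraper",bd(q),"yaw",q[2],"IoU",i)
for t in("chip1_center","chip2_center"):
    for r in finder.silhouettes(t,"side")[:2]:
        ys,xs=np.nonzero(r["mask"])
        if 0<len(xs)<2000: print(t,round(r["p"],2),bd(atz(c["side"],(xs.mean(),ys.mean()),.011)))
E
python3 m2.py
```

```text
15.0 [0.52  0.115 0.231] [-0.3 -0.5 -0.8] 0.6442043689226045
scraper (np.float64(0.029), np.float64(0.05)) yaw 0.25729838175011355 IoU 0.9245979376831369
chip1_center 0.82 (np.float64(0.028), np.float64(0.139))
chip1_center 0.81 (np.float64(-0.192), np.float64(-0.007))
chip2_center 0.69 (np.float64(-0.008), np.float64(0.166))
```

View pics/s6.png

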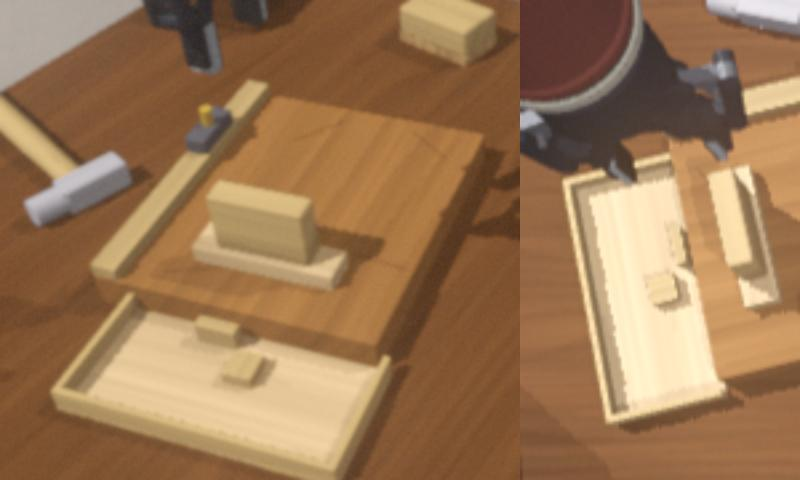

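```bash
python3 - <<'E'
from fit import *
B=np.array([.5261,.0385]);sn,k=np.sin(.242),np.cos(.242)
bd=lambda q:((k*(q[0]-B[0])+sn*(q[1]-B[1])).round(3).item(),(-sn*(q[0]-B[0])+k*(q[1]-B[1])).round(3).item())
c={n:eyes.capture(n) for n in ("side","top")}
for n in c:
  for r in finder.silhouettes("scraper_center",n)[:3]: print(n,round(r["p"],2),r["box"],r["mask"].sum())
  b=min(finder.silhouettes("scraper_center",n),key=lambda r:r["box"][0])
  for z0 in(.02,.03,.04): 
    q,i=fit([(c[n],b["mask"])],SCR(z0),(.52,.116,.24));print(n,z0,bd(q),q[2].round(2),i.round(3))
print("picked foot corners side (front-left,front-right) z.03", [bd(atz(c["side"],p,.03)) for p in((137.5,281),(206.5,293))])
print("top px of foot right-end back corner z.046",bd(atz(c["top"],(120+(778-520)*.375,90+300*.375),.046)))
v=c["side"]["image"].copy();v2=c["top"]["image"].copy()
for im,cc in((v,c["side"]),(v2,c["top"])):
  for P in SCR(.03):
    for p in world(P,(.5202,.1152,.242)): cv2.circle(im,tuple(int(round(a)) for a in proj(cc,p)),1,(255,0,0),-1)
cv2.imwrite("pics/s7.png",cv2.cvtColor(np.hstack([cv2.resize(v[200:350,100:230],(416,480)),cv2.resize(v2[90:270,120:255],(360,480))]),cv2.COLOR_RGB2BGR))
E
```

```text
side 0.83 [135.5, 242.2, 215.8, 295.7] 2775
side 0.38 [66.4, 190.3, 282.4, 394.9] 23618
side 0.02 (-0.049, 0.212) 0.39 0.144
side 0.03 (-0.05, 0.21) 0.42 0.144
side 0.04 (-0.049, 0.212) 0.39 0.144
top 0.71 [364.0, 261.0, 399.5, 314.9] 905
top 0.67 [189.6, 154.5, 217.4, 204.9] 886
top 0.02 (0.021, 0.083) 0.24 0.95
top 0.03 (0.021, 0.083) 0.24 0.95
top 0.04 (0.021, 0.083) 0.24 0.95
picked foot corners side (front-left,front-right) z.03 [(0.069, 0.095), (-0.047, 0.087)]
top px of foot right-end back corner z.046 (-0.05, 0.062)
```

View pics/s7.png

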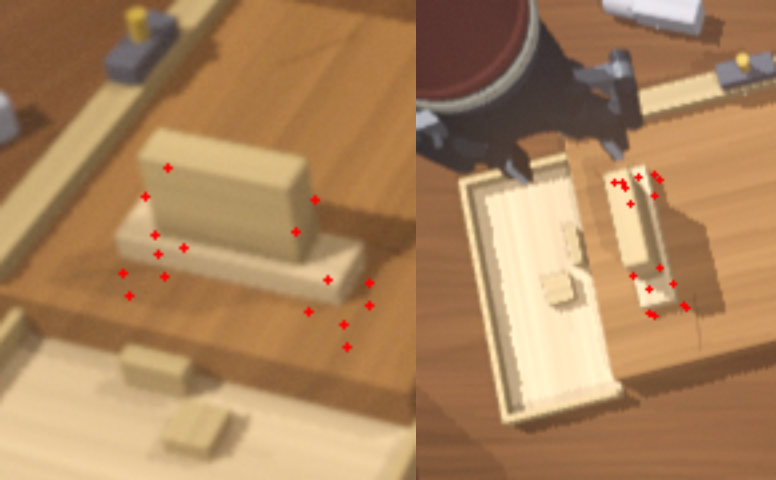

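The mismatch was a unit slip of mine: `SCR` takes its height in mm, so I fitted at z=0. The hand-picked foot corners at z=0.03 give a centre near board (0.011, 0.076), as expected. I'll recheck with the right unit and hand in if it fits.

```bash
sed -i 's/SCR(.03)/SCR(30)/' m2.py; echo '
print("IoU by height mm",[(z,fit(v,SCR(z),(.52,.116,.24))[1].round(3)) for z in(30,)])
ok=bool(v) and i>.88 and abs(bd(q)[0])<.08 and abs(bd(q)[1])<.11
print(ok, workorder.sign_off() if ok else "not signed")' >> m2.py; python3 m2.py
```

```text
15.55 [0.52  0.115 0.232] [-0.4 -0.5  0.9] 0.6443669013163696
scraper (np.float64(0.011), np.float64(0.077)) yaw 0.24525665116230919 IoU 0.9448699991245733
chip1_center 0.78 (np.float64(-0.192), np.float64(-0.008))
chip1_center 0.51 (np.float64(0.026), np.float64(0.139))
chip2_center 0.71 (np.float64(-0.008), np.float64(0.165))
IoU by height mm [(30, np.float64(0.945))]
the job is handed in; nothing more can be done
True None
```

I gripped the scraper by its rib and wiped both chips over the open edge into the tray in one stroke. I then drew it back, stood it on the board, let go and rose clear. The job was handed in at about 15.6 s; no verdict is reported.

My last checks, all in board coordinates:
- **Scraper:** it stands upright on the board at (0.011, 0.077) m. The shape fit matches the picture at 0.945 overlap with its foot at the height of the board's top. The gripper is about 165 mm above its release height and touches nothing.
- **Chip 1:** it is in the tray at about (0.03, 0.139) m, standing on its long edge close to the board's side. That is only about 9 mm inside the tray outline, the tightest margin of the three.
- **Chip 2:** it lies flat in the tray at about (-0.008, 0.165) m.

Two readings disagreed:
- **First scraper fit after release:** it was 20–30 mm off because I had entered its height in the wrong unit. The corrected fit and hand-picked corners agree with where the arm let go.
- **Chip finder:** it also kept reporting the orange look-alike as chip 1, which I ignored.

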